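# Set the casting flasks on their sprue bases

### The job

Set each of the four steel casting flasks (the plain tubes, open at both ends) upright on its own black rubber sprue base: the narrowest flask on the narrowest base, and so on up to the widest, each sitting flat on the seat inside the rim. Leave the brass tube with the foot plate and the grey scrap tin where they stand.

Things in the scene. Friction and masses are not known exactly. Their poses are not given: they have to be found in the camera images.
- flask_a_center (a point): loose casting flask, the narrowest of four: plain upright steel tube, open at both ends, 28 mm outside diameter, 56 mm high, wall 3 mm. The point is on its axis, half-way up (28 mm above its lower edge); z is the tube's axis. Grip it across the outside, from the middle up: lower down, the fingers would meet the rim of the base.
- base_a_seat (a point): fixed black rubber sprue base for the 28 mm flask, the narrowest of four: round, 51 mm across at the top of its rim, 45 mm at its foot. The point is the centre of its flat seat, 5 mm above the worktop; the rim stands 5 mm above the seat and flares outward (37 mm clear width at the seat, 45 mm at the top). A small dome, 8 mm wide and 6 mm high, stands in the middle of the seat, inside the flask.
- flask_b_center (a point): loose casting flask, the second narrowest of four: plain upright steel tube, open at both ends, 39 mm outside diameter, 60 mm high, wall 3 mm. The point is on its axis, half-way up (30 mm above its lower edge); z is the tube's axis. Grip it across the outside, from the middle up: lower down, the fingers would meet the rim of the base.
- base_b_seat (a point): fixed black rubber sprue base for the 39 mm flask, the second narrowest of four: round, 62 mm across at the top of its rim, 56 mm at its foot. The point is the centre of its flat seat, 5 mm above the worktop; the rim stands 5 mm above the seat and flares outward (48 mm clear width at the seat, 56 mm at the top). A small dome, 12 mm wide and 6 mm high, stands in the middle of the seat, inside the flask.
- flask_c_center (a point): loose casting flask, the second widest of four: plain upright steel tube, open at both ends, 50 mm outside diameter, 64 mm high, wall 3 mm. The point is on its axis, half-way up (32 mm above its lower edge); z is the tube's axis. Grip it across the outside, from the middle up: lower down, the fingers would meet the rim of the base.
- base_c_seat (a point): fixed black rubber sprue base for the 50 mm flask, the second widest of four: round, 73 mm across at the top of its rim, 67 mm at its foot. The point is the centre of its flat seat, 5 mm above the worktop; the rim stands 5 mm above the seat and flares outward (59 mm clear width at the seat, 67 mm at the top). A small dome, 15 mm wide and 6 mm high, stands in the middle of the seat, inside the flask.
- flask_d_center (a point): loose casting flask, the widest of four: plain upright steel tube, open at both ends, 61 mm outside diameter, 70 mm high, wall 3 mm. The point is on its axis, half-way up (35 mm above its lower edge); z is the tube's axis. Grip it across the outside, from the middle up: lower down, the fingers would meet the rim of the base.
- base_d_seat (a point): fixed black rubber sprue base for the 61 mm flask, the widest of four: round, 84 mm across at the top of its rim, 78 mm at its foot. The point is the centre of its flat seat, 5 mm above the worktop; the rim stands 5 mm above the seat and flares outward (70 mm clear width at the seat, 78 mm at the top). A small dome, 18 mm wide and 6 mm high, stands in the middle of the seat, inside the flask.
- brass_tube: loose bystander, to be left alone: yellow brass tube, 22 mm across, soldered upright to a rough 28 x 40 mm foot plate, 57 mm high. Origin under the foot plate.
- scrap_tin: loose bystander, to be left alone: grey open tin with a bottom, 67 mm across, 45 mm high; it is not a flask. Origin at the centre of its underside.
There are look-alikes about, which are no part of the job. Leave any purple look-alike of the part that bears flask_d_center alone.

How it is judged:
At the end, for the whole second after the job is handed in: Each of the four flasks stands on the base of its own size, its axis within 9 mm of the seat's centre, its lower edge within 3 mm of the seat's height, upright within 0.06 rad, released and at rest (horizontal distance between flask_a_center and base_a_seat below 0.009 m and z of flask_a_center in the frame of base_a_seat between 0.025 and 0.031 m and angle between the z axis of flask_a_center and the z axis of base_a_seat, either way round below 0.06 rad and linear speed of each of flask_a, flask_b, flask_c, flask_d below 0.01 m/s and horizontal distance between flask_b_center and base_b_seat below 0.009 m and z of flask_b_center in the frame of base_b_seat between 0.027 and 0.033 m and angle between the z axis of flask_b_center and the z axis of base_b_seat, either way round below 0.06 rad and horizontal distance between flask_c_center and base_c_seat below 0.009 m and z of flask_c_center in the frame of base_c_seat between 0.029 and 0.035 m and angle between the z axis of flask_c_center and the z axis of base_c_seat, either way round below 0.06 rad and horizontal distance between flask_d_center and base_d_seat below 0.009 m and z of flask_d_center in the frame of base_d_seat between 0.032 and 0.038 m and angle between the z axis of flask_d_center and the z axis of base_d_seat, either way round below 0.06 rad); the robot touches nothing.
It fails at once if the brass tube is moved by more than 25 mm (distance of brass_tube from where it was at the start of the episode above 0.025 m).
It fails at once if the scrap tin is moved by more than 25 mm (distance of scrap_tin from where it was at the start of the episode above 0.025 m).
It also fails if it takes over 96 s, if anything falls off the work surface, if the arm or the gripper's body presses on something with over 40 N, if the wrist force passes 120 N, or if a joint passes its speed limit or range.

### The arm

A 6-joint arm with a two-finger parallel gripper is mounted at the origin on a cart in front of the work surface, level with it; the furniture and walls round the work are solid. World frame = base frame: x ahead of the robot, y to its left, z up, the work surface at z = 0. Lengths are in m, angles in rad, forces in N, time in s.
With the tool pointing down it reaches from about 0.375 to 0.975 m from the base axis. Payload 3.8 kg.
Tool frame: the origin (TCP) lies midway between the tips of the shut fingers; the grasp point (between the pads) lies 19 mm behind it (bot.grip_point_offset is the z of the grasp point in the tool frame, in m); z points along the fingers, y is the line along which they close (so a half turn about z gives the same grasp; the last joint's range is limited). The gripper opens to 85 mm and grips with 20 to 120 N. Pads are 22 mm wide; open, the fingers measure 114 mm over their backs; the gripper's body (76 mm by 85 mm) begins 54 mm behind the grasp point. The pads swing forward as they close: fully open they stand 13 mm farther back than shut.
Start: joints at [-1.328, 0.264, 1.604, -0, 1.274, -0.037], TCP at [0.186, -0.649, 0.231] pointing down, gripper open.
Joint ranges: [-2.63, 2.63], [-0.94, 2.18], [0.31, 2.57], [-1.31, 4.45], [0, 2.66], [-2.55, 2.55]. Speed limits (rad/s): [2.57, 2.57, 3.14, 3.14, 3.14, 3.14].

### API

Orientations are given as a rotation vector (axis times angle).
In Python, from workcell import sensors, optics, order, bot gives the robot as it stands.
- The arm moves only by the tool play_rows, never from a script. Its argument "commands" is a list of rows, each a list of 6 numbers: the shift along the tool's x, y, z in cm, then the turn, a rotation vector about the tool's x, y, z in rad. In form: [[dx, dy, dz, wx, wy, wz], ...]. A call has 1 to 5 rows; each row shifts and turns the commanded pose from where the row before left it, along the tool's axes as they then stand; what a row does not reach is not made up. A row lasts 1/12 s, in which the tool goes at most 41.7 mm and 7.16 degrees, less where a joint would pass 70% of its speed; a pose out of reach is approached as far as the arm can. A call with a gripper value outside its range is refused whole. "grip" is the closure, from 0 (fully open) to 1 (shut), set as the call begins (left out, the last holds). The fingers move at their own pace and stop on an object; "force" is the grip in N (left out, the last holds). Time passes only in rows, so rows that do not move let the fingers close. It gives the time, the measured TCP pose, the force, the opening and the grip force at its end, in the units of the state.
- sensors.read_state(): the state, without advancing time (a new reading comes with each control period).
- optics.read_camera(name): name is "scene" or "top" or "wrist"; returns the picture (400x640x3 uint8, red, green, blue); there is no depth.
- optics.camera_info(name): a dict with "mtx" (3x3 intrinsics, pixels), "R" (3x3) and "t" (3): a world point X has camera coordinates R X + t. Camera axes: x right, y down, z forward; pixel columns grow to the right and rows downward; lengths in m; the calibration is good to about 2 mm. The wrist camera is an equidistant fisheye: a pixel r from the principal point sees the ray r / f radians off the axis. A picture is of the moment at which its call begins: read the wrist's pose just before it. camera_info takes no time and is no camera call; for the wrist camera it gives the pose at the moment of the call.
- order.finish_job(): hands the job in; it is judged then, once.
The state is a dict: "time": time; "q": joint angles; "joint_vel": joint speeds; "joint_torque": joint torques, N m; "tool_pos": TCP position; "tcp_rot": TCP orientation; "wrist_force": force on the tool from outside, world axes, zero at the start; "torque": the same for the moment, N m; "width": opening from 0.0 (shut) to 1.0 (fully open); "grip_force": force on a finger pad.
Only numpy, scipy, OpenCV 4.12 (cv2) and the standard library are available. Lean on these libraries where they do the work, as an engineer would, in place of code of your own. Each camera call takes 0.05 s, during which the arm holds its last target. There are 200 camera calls.

## Working session

There is one attempt and no reset: what is moved stays moved. The work goes in short steps, Python scripts to look and compute and a tool call to move; the robot and the scene stay as the last step left them, time stands still between calls to the robot, and variables do not carry over. Pictures are saved under pics/ and viewed, at most 14 in all, crops included, and the job is handed in when it is done.

Besides the shell and the picture viewer there is one more tool, called after "Call:" in YAML: its name, and indented under it one key for each argument. play_rows: Moves the arm, as the interface text tells. Its arguments: {"type":"object","properties":{"commands":{"type":"array","items":{"type":"array","items":{"type":"number"}}},"grip":{"type":"number"},"force":{"type":"number"}},"required":["commands"]}

```bash
mkdir -p pics; ls
python3 - <<'E'
from workcell import sensors,optics,bot
import cv2,numpy as np
np.set_printoptions(precision=4,suppress=True)
s=sensors.read_state();print(s['time'],s['tool_pos'],s['tcp_rot'],s['width'],bot.grip_point_offset)
for n in ['scene','top']:
    cv2.imwrite(f'pics/{n}0.png',optics.read_camera(n)[...,::-1]);c=optics.camera_info(n);print(n,c['mtx'],c['R'],c['t'],-c['R'].T@c['t'])
E
```

```text
pics
0.0 [ 0.1862 -0.648   0.2299] [-3.1087 -0.4378  0.0004] 0.999123738308958 -0.0187
scene [[433.8164   0.     321.4154]
 [  0.     433.8164 198.6645]
 [  0.       0.       1.    ]] [[-0.9008 -0.4341 -0.0032]
 [-0.2573  0.5398 -0.8015]
 [ 0.3497 -0.7212 -0.598 ]] [0.5049 0.2016 0.6745] [0.2708 0.5968 0.5665]
top [[508.3304   0.     315.9846]
 [  0.     508.3304 198.1696]
 [  0.       0.       1.    ]] [[-0.0292 -0.9996  0.001 ]
 [-0.9847  0.0286 -0.1718]
 [ 0.1717 -0.006  -0.9851]] [-0.0064  0.5987  1.1437] [ 0.393  -0.0167  1.2296]
```

View pics/top0.png

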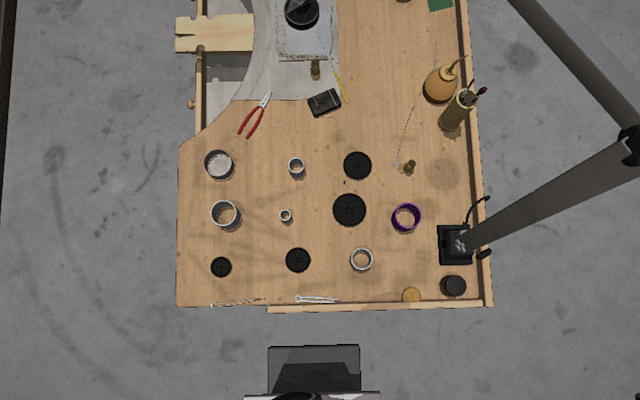

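View pics/scene0.png

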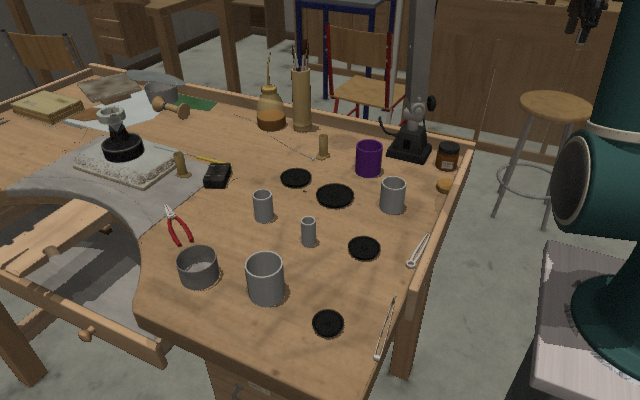

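Top view candidates: grey rings at (225,213) [widest, flask d], (361,259) [c], (297,166) [b], (285,216) [a]. Scrap tin with a bottom is at (220,165), the purple look-alike at (406,217), and brass tubes at (409,167) and (316,70). Black bases are at (221,267), (298,260), (357,166), (349,209), and there's a dark jar at (453,285). Next I measure sizes and triangulate the silhouette centres in both views.

```bash
cat > h.py <<'E'
import cv2,numpy as np
from workcell import sensors,optics
from scipy.spatial.transform import Rotation as Ro
np.set_printoptions(precision=4,suppress=True)
def ray(c,uv):
    uv=np.atleast_2d(uv); K=c['mtx']
    d=np.c_[(uv[:,0]-K[0,2])/K[0,0],(uv[:,1]-K[1,2])/K[1,1],np.ones(len(uv))]@c['R']
    return -c['R'].T@c['t'],d
def onplane(c,uv,z):
    o,d=ray(c,uv); return o+d*((z-o[2])/d[:,2])[:,None]
def tri(c1,u1,c2,u2):
    o1,d1=ray(c1,u1);o2,d2=ray(c2,u2);d1=d1[0];d2=d2[0]
    s=np.linalg.lstsq(np.c_[d1,-d2],o2-o1,rcond=None)[0]
    a=o1+s[0]*d1;b=o2+s[1]*d2
    return (a+b)/2,np.linalg.norm(a-b)
def blob(img,uv,kind,half=34):
    """filled convex silhouette of the grey/black blob nearest uv"""
    h=cv2.cvtColor(img,cv2.COLOR_RGB2HSV).astype(int)
    m=(h[...,1]<60)&(h[...,2]>45) if kind=='f' else h[...,2]<52
    m=m.astype(np.uint8)
    w=np.zeros_like(m);cv2.circle(w,tuple(map(int,uv)),half,1,-1);m&=w
    m=cv2.morphologyEx(m,cv2.MORPH_OPEN,np.ones((2,2),np.uint8))
    cs,_=cv2.findContours(m,cv2.RETR_EXTERNAL,cv2.CHAIN_APPROX_NONE)
    k=max(cs,key=cv2.contourArea);return cv2.convexHull(k)
E
cat > m1.py <<'E'
from h import *
ct,cs=optics.camera_info('top'),optics.camera_info('scene')
T=cv2.imread('pics/top0.png')[...,::-1].copy();S=cv2.imread('pics/scene0.png')[...,::-1].copy()
L={'fd':((225,213),(265,279)),'fc':((361,259),(393,195)),'fb':((297,166),(263,206)),'fa':((285,216),(308,232)),'tin':((220,165),(198,267)),
'b1':((221,267),(328,323)),'b2':((298,260),(364,248)),'b3':((357,166),(296,178)),'b4':((349,209),(335,195))}
T2,S2=T.copy(),S.copy()
for n,(a,b) in L.items():
    k='b' if n[0]=='b' else 'f'; zm=.006 if k=='b' else .03
    A=blob(T,a,k,24);B=blob(S,b,k,34)
    def cen(H,c):
        P=onplane(c,H[:,0].astype(float),zm)[:,:2].astype(np.float32)
        m=cv2.moments(H);return (m['m10']/m['m00'],m['m01']/m['m00']),P
    ua,PA=cen(A,ct);ub,PB=cen(B,cs)
    X,g=tri(ct,ua,cs,ub)
    mm=cv2.moments((PA*1e4));q=np.array([mm['m10'],mm['m01']])/mm['m00']/1e4
    print(n,'tri',X,'gap',round(g,4),'topray',q,'dia',2*cv2.minEnclosingCircle(PA)[1], 'eqd',2*np.sqrt(mm['m00']/1e8/np.pi))
    cv2.drawContours(T2,[A],-1,(255,0,0),1);cv2.drawContours(S2,[B],-1,(255,0,0),1)
o=np.vstack([cv2.resize(T2[130:300,170:430],None,fx=2,fy=2,interpolation=0)[:,:520],cv2.resize(S2[150:345,150:430],(520,260))])
cv2.imwrite('pics/m1.png',o[...,::-1])
E
python3 m1.py
```

```text
fd tri [0.568  0.1924 0.0332] gap 0.002 topray [0.5677 0.1925] dia 0.07636183500289917 eqd 0.0683366822445361
fc tri [ 0.4536 -0.1275  0.0276] gap 0.0021 topray [ 0.4525 -0.1275] dia 0.055107761174440384 eqd 0.051961903104294764
fb tri [0.6795 0.0201 0.0268] gap 0.0019 topray [0.6779 0.0196] dia 0.051379211246967316 eqd 0.04468977641569456
fa tri [0.5618 0.0497 0.0258] gap 0.0007 topray [0.5609 0.0493] dia 0.03465864807367325 eqd 0.028871795610415914
tin tri [0.6952 0.2096 0.0188] gap 0.0038 topray [0.6908 0.2065] dia 0.06591694802045822 eqd 0.06046396584815274
b1 tri [0.4464 0.2072 0.002 ] gap 0.0035 topray [0.4447 0.2059] dia 0.04814276844263077 eqd 0.04631418982354029
b2 tri [0.4576 0.0228 0.0012] gap 0.003 topray [0.456  0.0223] dia 0.059078242629766464 eqd 0.057047338698172786
b3 tri [ 0.6862 -0.1303  0.0007] gap 0.0027 topray [ 0.6839 -0.1303] dia 0.07017269730567932 eqd 0.06746906991581496
b4 tri [ 0.5756 -0.1056  0.0009] gap 0.0027 topray [ 0.5737 -0.1056] dia 0.08151941746473312 eqd 0.0789327948701391
```

View pics/m1.png

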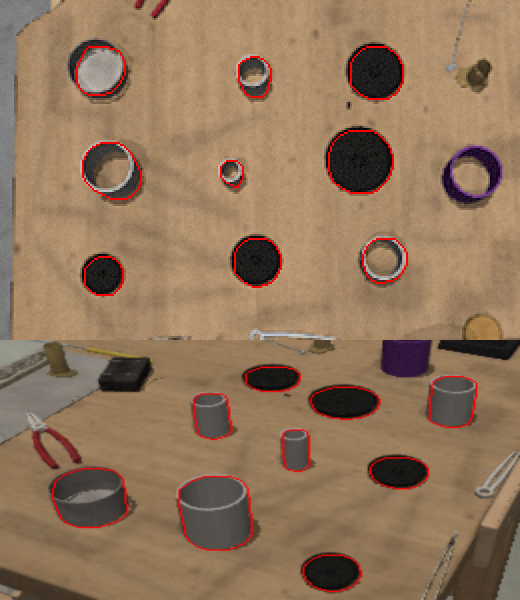

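Run:
```python
import cv2,numpy as np
a=cv2.imread('pics/top0.png')[0:300,390:640];b=cv2.imread('pics/scene0.png')[0:200,350:640]
cv2.imwrite('pics/c1.png',np.hstack([cv2.resize(a,None,fx=1.6,fy=1.6),cv2.resize(b,(390,480))]))
```

```text
(no output)
```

View pics/c1.png

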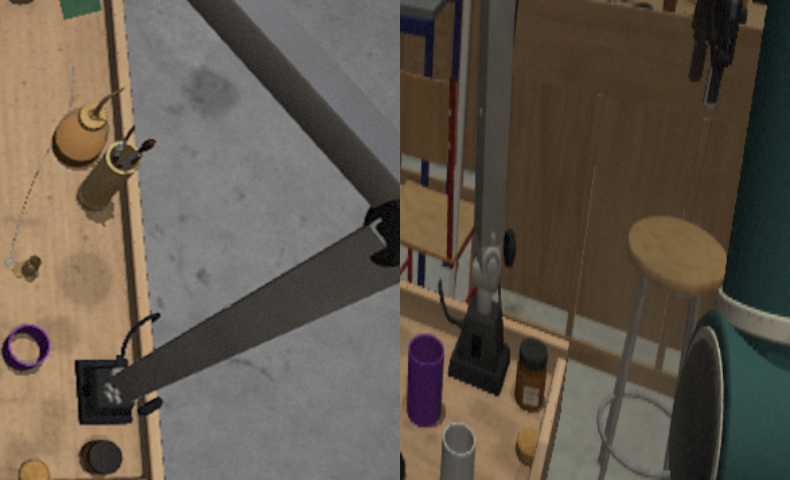

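The crop shows a desk lamp: its base is at top px (455,245) and its arm rises away toward −y. I'll go in close to the base axis to pass clear of it.

Call:
play_rows:
  commands:
    - [1.1,-3.8,0,0,0,0.093]
    - [0.7,-3.9,0,0,0,0.093]
    - [0.4,-3.9,0,0,0,0.093]
    - [0,-4,0,0,0,0]
    - [0,-4,0,0,0,0]
  grip: 0

```text
time: 0.52
tool_pos: [0.186, -0.4482, 0.2303]
tcp_rot: [-3.14, -0.0, 0.001]
wrist_force: [-0.6, 0.5, 0.6]
width: 0.999
grip_force: 0.0
```

Call:
play_rows:
  commands:
    - [0,-4,0,0,0,0]
    - [0,-4,0,0,0,0]
    - [2.8,-2.8,0,0,0,0]
    - [2.8,-2.8,0,0,0,0]
    - [2.8,-2.8,0,0,0,0]

```text
time: 0.93
tool_pos: [0.2703, -0.2846, 0.2312]
tcp_rot: [3.141, -0.002, 0.001]
wrist_force: [0.6, -0.4, 0.4]
width: 0.998
grip_force: 0.0
```

Call:
play_rows:
  commands:
    - [2.8,-2.8,0,0,0,0]
    - [2.8,-2.8,0,0,0,0]
    - [2.8,-2.8,0,0,0,0]
    - [2.8,-2.8,0,0,0,0]
    - [2.8,-2.8,0,0,0,0]

```text
time: 1.35
tool_pos: [0.4109, -0.1443, 0.2311]
tcp_rot: [3.141, 0.002, 0.0]
wrist_force: [0.4, -1.9, 0.6]
width: 1.004
grip_force: 0.0
```

Call:
play_rows:
  commands:
    - [2,-2,0,0,0,0]
    - [2,-2,0,0,0,0]
    - [2,-2,0,0,0,0]
    - [0,0,0,0,0,0]

```text
time: 1.68
tool_pos: [0.4726, -0.0829, 0.231]
tcp_rot: [-3.14, -0.007, -0.002]
wrist_force: [-0.2, -0.5, 0.9]
width: 0.995
grip_force: 0.0
```

Run:
```python
from h import *
s=sensors.read_state();c=optics.camera_info('wrist');im=optics.read_camera('wrist')
print(s['time'],s['tool_pos'],s['tcp_rot']);print(c['mtx'],c['R'],c['t'],-c['R'].T@c['t'])
np.savez('w1.npz',im=im,**{k:c[k] for k in('mtx','R','t')})
cv2.imwrite('pics/w1.png',im[...,::-1])
```

```text
1.6833 [ 0.4726 -0.0829  0.231 ] [-3.1397 -0.0069 -0.0018]
[[309.7069   0.     321.0536]
 [  0.     309.7069 201.9184]
 [  0.       0.       1.    ]] [[ 0.003  -1.     -0.0013]
 [-0.9622 -0.0033  0.2724]
 [-0.2724  0.0005 -0.9622]] [-0.0829  0.4196  0.5068] [ 0.5421 -0.0818  0.3732]
```

View pics/w1.png

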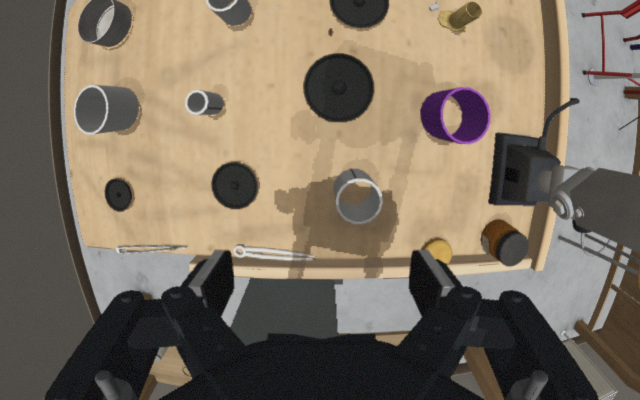

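The wrist view shows everything: bases at (345,87), (235,185), (119,194), (360,5), flask c at (358,197), flask a at (205,103), flask d at (105,110), flask b at (228,8). The purple look-alike is at (458,115) and the tin at (105,22). I'll take a second view from another spot and triangulate.

Call:
play_rows:
  commands:
    - [1.4,-4,0,0,0,0]
    - [1.4,-4,0,0,0,0]
    - [1.4,-4,0,0,0,0]
    - [0.8,-2,0,0,0,0]
    - [0,0,0,0,0,0]

```text
time: 2.15
tool_pos: [0.5197, 0.0544, 0.231]
tcp_rot: [-3.14, -0.006, 0.0]
wrist_force: [-0.0, 0.3, -0.2]
width: 1.004
grip_force: 0.0
```

```bash
cat >> h.py <<'E'
def wray(c,uv):
    uv=np.atleast_2d(uv).astype(float);K=c['mtx'];p=np.c_[(uv[:,0]-K[0,2])/K[0,0],(uv[:,1]-K[1,2])/K[1,1]]
    r=np.linalg.norm(p,axis=1)+1e-12
    return -c['R'].T@c['t'],np.c_[p*(np.sin(r)/r)[:,None],np.cos(r)]@c['R']
def wplane(c,uv,z):
    o,d=wray(c,uv);return (o+d*((z-o[2])/d[:,2])[:,None])[:,:2]
def wproj(c,X):
    x=c['R']@X+c['t'];th=np.arctan2(np.hypot(*x[:2]),x[2]);return c['mtx'][:2,2]+c['mtx'][0,0]*th*x[:2]/np.hypot(*x[:2])
def wgrab(n):
    c=optics.camera_info('wrist');im=optics.read_camera('wrist')
    np.savez(n,im=im,**{k:c[k] for k in('mtx','R','t')});return wload(n)
def wload(n):
    z=np.load(n);return dict(z),z['im']
H={'a':.056,'b':.060,'c':.064,'d':.070};D={'a':28,'b':39,'c':50,'d':61}
def wfit(c,im,X,kind,k,dbg=None,dh=0):
    """hull of black base rim / bright tube rim near X -> circle centre and dia at rim height"""
    z=(.010 if kind=='b' else H[k])+dh;dia=(D[k]+23 if kind=='b' else D[k])/1e3
    h=cv2.cvtColor(im,cv2.COLOR_RGB2HSV);w=np.zeros(im.shape[:2],np.uint8)
    R=dia/2+(.010 if kind=='b' else .016)
    poly=np.array([wproj(c,np.array([X[0]+R*np.cos(t),X[1]+R*np.sin(t),z])) for t in np.linspace(0,6.28,40)])
    if poly.min()<-3 or (poly>[642,402]).any(): return None
    cv2.fillPoly(w,[poly.astype(np.int32)],1)
    V=h[...,2]
    if kind=='b': m=(V<60)&(w>0)
    else:
        g=(h[...,1]<45)&(w>0);t,_=cv2.threshold(V[g].reshape(-1,1),0,255,cv2.THRESH_OTSU);m=g&(V>max(t,np.percentile(V[g],97)*.72))
    m=m.astype(np.uint8)
    n,lab,st,_=cv2.connectedComponentsWithStats(m,connectivity=8);j=1+np.argmax(st[1:,4])
    cs,_=cv2.findContours((lab==j).astype(np.uint8),cv2.RETR_EXTERNAL,cv2.CHAIN_APPROX_NONE)
    hu=cv2.convexHull(max(cs,key=cv2.contourArea))
    if dbg is not None: cv2.polylines(dbg,[hu],True,(255,0,0),1)
    P=wplane(c,hu[:,0],z);e=cv2.fitEllipseDirect((P*1e4).astype(np.float32))
    return np.array(e[0])/1e4,np.array(e[1])/10
def tri2(c1,p1,c2,p2,z):  # plane points at z seen from two camera places -> 3d
    o1=-c1['R'].T@c1['t'];o2=-c2['R'].T@c2['t'];d1=np.r_[p1,z]-o1;d2=np.r_[p2,z]-o2
    s=np.linalg.lstsq(np.c_[d1,-d2],o2-o1,rcond=None)[0];return (o1+s[0]*d1+o2+s[1]*d2)/2
E
cat > m2.py <<'E'
from h import *
A={'fd':(.568,.1924),'fc':(.4536,-.1275),'fb':(.679,.020),'fa':(.5615,.0497),'ba':(.446,.207),'bb':(.457,.0225),'bc':(.685,-.130),'bd':(.575,-.1056)}
c1,i1=wload('w1.npz');c2,i2=wgrab('w2.npz');g1,g2=i1.copy(),i2.copy()
for n,X in A.items():
    a=wfit(c1,i1,X,n[0],n[1],g1);b=wfit(c2,i2,X,n[0],n[1],g2);z=.010 if n[0]=='b' else H[n[1]]
    print(n,a,b,tri2(c1,a[0],c2,b[0],z) if a and b else '')
cv2.imwrite('pics/m2.png',np.vstack([g1[:260],g2[:300]])[...,::-1])
E
python3 m2.py
```

```text
fd (array([0.5693, 0.1932]), array([60.1891, 60.326 ])) (array([0.5692, 0.1937]), array([60.2144, 60.304 ])) [0.5693 0.1939 0.0693]
fc (array([ 0.4652, -0.1237]), array([29.1298, 41.2294])) (array([ 0.4552, -0.1205]), array([49.3664, 49.5292])) [ 0.4604 -0.1218  0.0644]
fb None (array([0.6795, 0.0239]), array([38.0507, 38.3862])) 
fa (array([0.5626, 0.0521]), array([27.0437, 27.6849])) (array([0.5627, 0.0526]), array([27.1725, 27.3831])) [0.5626 0.0526 0.0548]
ba (array([0.4493, 0.2077]), array([45.2182, 49.7781])) (array([0.4493, 0.2095]), array([46.1559, 47.9339])) [0.448  0.2112 0.0058]
bb (array([0.46  , 0.0262]), array([57.2068, 57.6996])) (array([0.4598, 0.0269]), array([58.9023, 59.1609])) [0.4595 0.0267 0.0085]
bc None (array([ 0.6863, -0.1248]), array([68.6138, 69.7137])) 
bd (array([ 0.5768, -0.1015]), array([79.3451, 80.174 ])) (array([ 0.577 , -0.1004]), array([79.4988, 80.6266])) [ 0.577  -0.1016  0.0073]
```

View pics/m2.png

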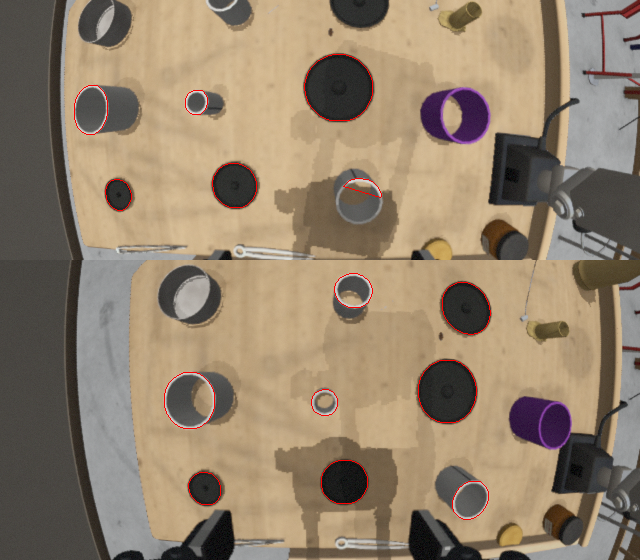

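Fits agree well with the given diameters, and the triangulated rim heights (69, 55 mm tubes; 6–8 mm bases) match the text. So base_a=(.449,.209), base_b=(.460,.0265), base_c=(.686,-.125) and base_d=(.577,-.101). I start with flask a at (.5627,.0525).

Call:
play_rows:
  commands:
    - [2.2,0.1,3,0,0,0]
    - [2.1,0.1,3,0,0,0]
    - [0,0,4,0,0,0]
    - [0,0,4,0,0,0]
    - [0,0,3,0,0,0]

```text
time: 2.62
tool_pos: [0.5599, 0.0475, 0.0581]
tcp_rot: [3.141, -0.001, -0.006]
wrist_force: [-0.1, -0.5, -0.6]
width: 1.001
grip_force: 0.0
```

Call:
play_rows:
  commands:
    - [0,0,2,0,0,0]
    - [0,0,1.9,0,0,0]
    - [0,0,0,0,0,0]

```text
time: 2.87
tool_pos: [0.5572, 0.0475, 0.0176]
tcp_rot: [3.14, -0.002, -0.015]
wrist_force: [-1.4, 0.2, -1.1]
width: 0.999
grip_force: 0.0
```

Call:
play_rows:
  commands:
    - [0,0,0,0,0,0]
    - [0,0,0,0,0,0]
    - [0,0,0,0,0,0]
    - [0,0,0,0,0,0]
    - [0,0,0,0,0,0]
  grip: 1
  force: 50

```text
time: 3.28
tool_pos: [0.5636, 0.0499, 0.0241]
tcp_rot: [-3.141, -0.001, -0.005]
wrist_force: [-0.5, -1.6, 7.3]
width: 0.313
grip_force: 48.8
```

Call:
play_rows:
  commands:
    - [0,0,0,0,0,0]
    - [0,0,0,0,0,0]
    - [0,0,0,0,0,0]
    - [0,0,0,0,0,0]
    - [0,0,0,0,0,0]

```text
time: 3.7
tool_pos: [0.5637, 0.0498, 0.0241]
tcp_rot: [3.141, 0.002, 0.004]
wrist_force: [-1.7, -1.2, 6.9]
width: 0.318
grip_force: 49.0
```

Call:
play_rows:
  commands:
    - [0,0,-3,0,0,0]
    - [0,0,-4,0,0,0]
    - [0,0,-3,0,0,0]
    - [0,0,0,0,0,0]

```text
time: 4.03
tool_pos: [0.5677, 0.0504, 0.1302]
tcp_rot: [-3.141, -0.002, -0.021]
wrist_force: [1.9, -0.4, 0.5]
width: 0.317
grip_force: 49.6
```

Call:
play_rows:
  commands:
    - [0,0,0,0,0,0]
    - [0,0,0,0,0,0]

```text
time: 4.2
tool_pos: [0.5617, 0.05, 0.122]
tcp_rot: [3.142, 0.002, -0.001]
wrist_force: [-0.5, 0.5, -1.5]
width: 0.315
grip_force: 49.6
```

Run:
```python
from h import *
for i in range(2):
    c,im=wgrab(f'w3.npz');s=sensors.read_state();print(s['tool_pos'],-c['R'].T@c['t'],s['joint_vel'])
T=optics.read_camera('top');S=optics.read_camera('scene')
w=cv2.resize(im[100:400,120:520],None,fx=1,fy=1)
cv2.imwrite('pics/g3.png',np.vstack([np.hstack([w,cv2.resize(T[150:300,190:390],None,fx=2,fy=2)]),np.hstack([S[150:400,100:500],S[0:250,100:500]])])[...,::-1])
A={'fd':(.5692,.1936),'fc':(.4552,-.1205),'fb':(.6795,.0239),'ba':(.449,.209),'bb':(.460,.0265),'bc':(.686,-.125),'bd':(.577,-.101)}
for n,X in A.items():
    try: print(n,wfit(c,im,X,n[0],n[1]))
    except Exception as e: print(n,'x')
```

```text
[0.5609 0.05   0.1209] [0.6314 0.0512 0.2641] [-0.0015  0.0176  0.0143 -0.     -0.0007  0.0027]
[0.5606 0.0499 0.1203] [0.6309 0.0512 0.2629] [ 0.0002  0.0097  0.0037 -0.0006  0.0013  0.0015]
fd (array([0.5694, 0.1936]), array([60.1148, 60.3874]))
fc (array([ 0.46  , -0.1236]), array([37.8952, 46.5345]))
fb None
ba (array([0.4447, 0.206 ]), array([57.5159, 69.8689]))
bb (array([0.462, 0.019]), array([65.3127, 78.2757]))
bc (array([ 0.6865, -0.1243]), array([68.9871, 71.0517]))
bd (array([ 0.5773, -0.1001]), array([79.883 , 81.0549]))
```

View pics/g3.png

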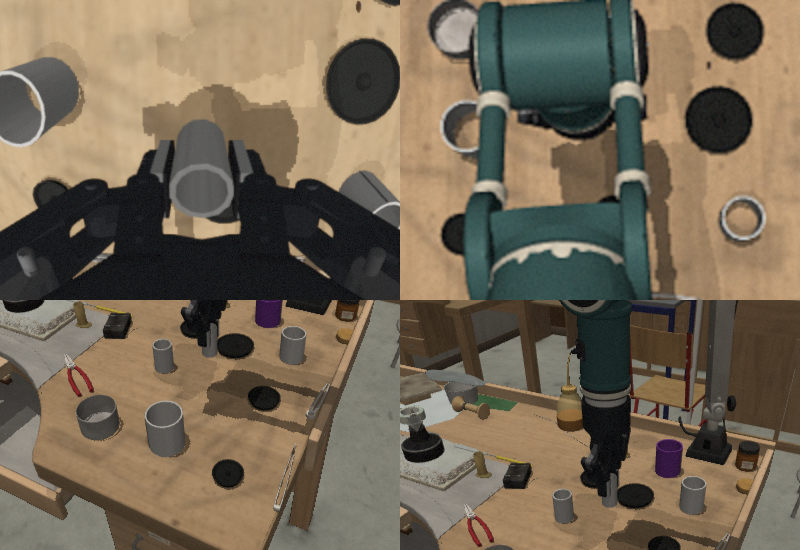

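The flask is held upright. Its rim at wrist px (321,291) puts it within about 1 mm of the tool axis. Next is base a.

Call:
play_rows:
  commands:
    - [-2.2,-3.2,0,0,0,0]
    - [-2.2,-3.2,0,0,0,0]
    - [-2.3,-3.1,0,0,0,0]
    - [-2.3,-3.2,0,0,0,0]
    - [-2.2,-3.1,0,0,0,0]

```text
time: 4.82
tool_pos: [0.4481, 0.2086, 0.121]
tcp_rot: [3.141, -0.0, -0.004]
wrist_force: [0.8, 1.1, -1.7]
width: 0.317
grip_force: 49.6
```

Call:
play_rows:
  commands:
    - [0,0,2,0,0,0]
    - [0,0,2,0,0,0]
    - [0,0,1,0,0,0]
    - [0,0,0,0,0,0]
    - [0,0,0,0,0,0]

```text
time: 5.23
tool_pos: [0.4493, 0.2072, 0.0712]
tcp_rot: [3.14, 0.0, -0.004]
wrist_force: [0.0, 1.1, -0.8]
width: 0.312
grip_force: 49.7
```

Call:
play_rows:
  commands:
    - [0,0,0,0,0,0]
    - [0,0,0,0,0,0]
    - [0,0,0,0,0,0]
    - [0,0,0,0,0,0]

```text
time: 5.57
tool_pos: [0.451, 0.2079, 0.0732]
tcp_rot: [-3.141, -0.0, -0.002]
wrist_force: [1.0, -0.5, -0.7]
width: 0.315
grip_force: 49.7
```

Run:
```python
from h import *
c,im=wgrab('w4.npz');s=sensors.read_state();print(s['tool_pos'],s['tcp_rot'],-c['R'].T@c['t'])
for n,X in {'bb':(.460,.0265),'ba':(.449,.209)}.items():
    try: print(n,wfit(c,im,X,n[0],n[1]))
    except Exception as e: print(n,'x')
cv2.imwrite('pics/g4.png',im[100:400,120:520][...,::-1])
```

```text
[0.4508 0.2078 0.073 ] [-3.141  -0.0003 -0.0019] [0.5205 0.2089 0.2155]
bb (array([0.4599, 0.0293]), array([58.297 , 62.1022]))
ba (array([0.4438, 0.2121]), array([48.5988, 60.5257]))
```

View pics/g4.png

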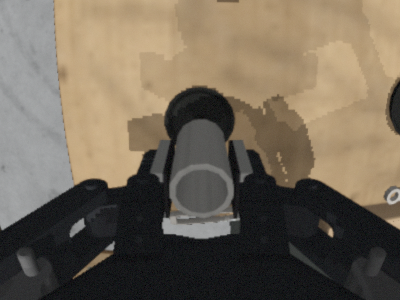

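The flask's axis lines up with the base: base spans crop x 165–235, flask centre about 201. I shift −2 mm in x and go down.

Call:
play_rows:
  commands:
    - [-0.2,0,1.5,0,0,0]
    - [0,0,1.2,0,0,0]
    - [0,0,1,0,0,0]
    - [0,0,0.3,0,0,0]
    - [0,0,0,0,0,0]

```text
time: 6.03
tool_pos: [0.4473, 0.2074, 0.0313]
tcp_rot: [3.141, 0.001, -0.003]
wrist_force: [0.4, 0.1, -0.2]
width: 0.317
grip_force: 49.7
```

Call:
play_rows:
  commands:
    - [0,0,0,0,0,0]
    - [0,0,0.1,0,0,0]
    - [0,0,0,0,0,0]

```text
time: 6.28
tool_pos: [0.4488, 0.2081, 0.0319]
tcp_rot: [-3.141, -0.001, -0.002]
wrist_force: [0.1, -0.1, -1.5]
width: 0.311
grip_force: 49.7
```

Call:
play_rows:
  commands:
    - [0,0,0.2,0,0,0]
    - [0,0,0.1,0,0,0]
    - [0,0,0,0,0,0]
    - [0,0,0,0,0,0]

```text
time: 6.62
tool_pos: [0.4488, 0.2081, 0.0292]
tcp_rot: [-3.141, -0.001, -0.002]
wrist_force: [-1.5, -0.2, 4.2]
width: 0.315
grip_force: 50.0
```

Call:
play_rows:
  commands:
    - [0,0,0,0,0,0]
    - [0,0,0,0,0,0]
    - [0,0,0,0,0,0]
    - [0,0,0,0,0,0]
    - [0,0,0,0,0,0]
  grip: 0

```text
time: 7.03
tool_pos: [0.448, 0.2078, 0.0281]
tcp_rot: [3.141, 0.001, -0.0]
wrist_force: [0.5, -0.2, -0.2]
width: 0.987
grip_force: 0.0
```

Call:
play_rows:
  commands:
    - [0,0,0,0,0,0]
    - [0,0,-3,0,0,0]
    - [0,0,-4,0,0,0]
    - [0,0,-4,0,0,0]
    - [0,0,-4,0,0,0]

```text
time: 7.45
tool_pos: [0.4474, 0.2075, 0.1794]
tcp_rot: [3.141, 0.001, -0.002]
wrist_force: [1.2, -1.0, -0.1]
width: 1.002
grip_force: 0.0
```

Call:
play_rows:
  commands:
    - [0,0,-4,0,0,0]
    - [0,0,0,0,0,0]
    - [0,0,0,0,0,0]

```text
time: 7.7
tool_pos: [0.4504, 0.2088, 0.2221]
tcp_rot: [-3.139, -0.001, -0.011]
wrist_force: [-0.0, -0.5, -0.8]
width: 1.001
grip_force: 0.0
```

```bash
cat > chk.py <<'E'
import sys;from h import *
# usage: chk.py tag key=x,y ...   prints wrist-frame fits; fX on seat uses dh=.005 when written fX+
c,im=wgrab(sys.argv[1]+'.npz');s=sensors.read_state();print(s['time'],s['tool_pos'],s['tcp_rot'])
for a in sys.argv[2:]:
    n,x=a.split('=');X=tuple(map(float,x.split(',')))
    try: print(n,wfit(c,im,X,n[0],n[1],dh=.005*n.endswith('+')))
    except Exception as e: print(n,'x',e)
E
python3 chk.py w5 fa+=.449,.208 fd=.5692,.1936 bb=.46,.0265
```

```text
7.75 [0.4488 0.2081 0.2194] [-3.1406 -0.0012 -0.0038]
fa+ (array([0.4486, 0.2104]), array([25.124 , 27.3311]))
fd (array([0.569 , 0.1941]), array([59.8546, 60.6112]))
bb (array([0.4593, 0.028 ]), array([57.6107, 58.4055]))
```

Flask a sits on its base: contact came at z=.029, as predicted. Now flask d, tool target (.569,.193).

Call:
play_rows:
  commands:
    - [4,0.5,0,0,0,0]
    - [4,0.5,0,0,0,0]
    - [4,0.5,0,0,0,0]
    - [0,0,4,0,0,0]
    - [0,0,4,0,0,0]

```text
time: 8.17
tool_pos: [0.572, 0.1928, 0.1381]
tcp_rot: [-3.14, 0.001, -0.007]
wrist_force: [-0.0, 0.2, -0.8]
width: 1.0
grip_force: 0.0
```

Call:
play_rows:
  commands:
    - [0,0,1,0,0,0]
    - [0,0,0,0,0,0]
    - [0,0,0,0,0,0]
    - [0,0,0,0,0,0]
    - [0,0,0,0,0,0]

```text
time: 8.58
tool_pos: [0.5697, 0.1937, 0.1311]
tcp_rot: [-3.14, -0.002, -0.007]
wrist_force: [1.0, 0.3, -0.1]
width: 1.0
grip_force: 0.0
```

Call:
play_rows:
  commands:
    - [0,0.1,3,0,0,0]
    - [0,0,3,0,0,0]
    - [0,0,2.5,0,0,0]
    - [0,0,1.6,0,0,0]
    - [0,0,0,0,0,0]

```text
time: 9.0
tool_pos: [0.5662, 0.1915, 0.0254]
tcp_rot: [3.14, 0.002, -0.006]
wrist_force: [-0.7, -0.3, -0.8]
width: 1.002
grip_force: 0.0
```

Call:
play_rows:
  commands:
    - [0,0,0,0,0,0]
    - [0,0,0,0,0,0]
    - [0,0,0,0,0,0]
    - [0,0,0,0,0,0]
    - [0,0,0,0,0,0]
  grip: 1
  force: 60

```text
time: 9.42
tool_pos: [0.5707, 0.1928, 0.0305]
tcp_rot: [-3.14, -0.001, -0.008]
wrist_force: [-0.0, 0.4, 7.3]
width: 0.703
grip_force: 65.8
```

Call:
play_rows:
  commands:
    - [0,0,0,0,0,0]
    - [0,0,0,0,0,0]
    - [0,0,0,0,0,0]

```text
time: 9.67
tool_pos: [0.5708, 0.1928, 0.0306]
tcp_rot: [-3.14, -0.001, -0.009]
wrist_force: [-1.2, 0.8, 6.3]
width: 0.703
grip_force: 65.8
```

Call:
play_rows:
  commands:
    - [0,0,-2,0,0,0]
    - [0,0,-4,0,0,0]
    - [0,0,-4,0,0,0]
    - [0.2,3,0,0,0,0]
    - [0.2,3.8,0,0,0,0]

```text
time: 10.08
tool_pos: [0.5757, 0.1261, 0.1325]
tcp_rot: [-3.139, -0.008, -0.015]
wrist_force: [0.4, -0.9, -3.6]
width: 0.703
grip_force: 66.4
```

Call:
play_rows:
  commands:
    - [0.2,4,0,0,0,0]
    - [0.2,4,0,0,0,0]
    - [0,4,0,0,0,0]
    - [0,4,0,0,0,0]
    - [0,4,0,0,0,0]

```text
time: 10.5
tool_pos: [0.5758, -0.0779, 0.1277]
tcp_rot: [3.141, 0.002, 0.001]
wrist_force: [0.3, 0.3, -3.4]
width: 0.702
grip_force: 66.4
```

Call:
play_rows:
  commands:
    - [0,2.7,0,0,0,0]
    - [0,0,2,0,0,0]
    - [0,0,2,0,0,0]
    - [0,0,1,0,0,0]
    - [0,0,0,0,0,0]

```text
time: 10.92
tool_pos: [0.5734, -0.1026, 0.0742]
tcp_rot: [-3.14, -0.001, 0.01]
wrist_force: [-1.1, 1.3, -3.9]
width: 0.701
grip_force: 66.3
```

Call:
play_rows:
  commands:
    - [0,0,0,0,0,0]
    - [0,0,0,0,0,0]
    - [0,0,0,0,0,0]
    - [0,0,0,0,0,0]

```text
time: 11.25
tool_pos: [0.5776, -0.1029, 0.0787]
tcp_rot: [3.141, 0.002, 0.004]
wrist_force: [-0.1, 0.4, -3.8]
width: 0.705
grip_force: 66.4
```

```bash
python3 chk.py w6 bd=.577,-.101 fc=.455,-.1205 bc=.686,-.125
python3 - <<'E'
from h import *
c,im=wload('w6.npz');cv2.imwrite('pics/g6.png',im[50:400,120:520][...,::-1])
E
```

```text
11.3 [ 0.5774 -0.1029  0.0786] [3.1411 0.0023 0.0033]
bd (array([ 0.5767, -0.1013]), array([80.646 , 82.6385]))
fc None
bc (array([ 0.6868, -0.1256]), array([69.6263, 70.0452]))
```

View pics/g6.png

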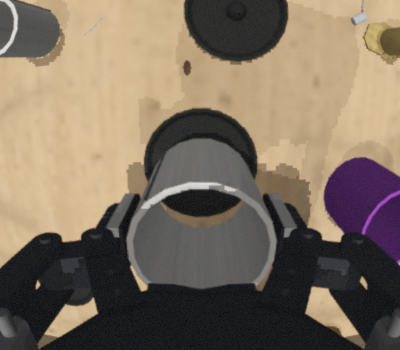

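Flask d is centred over base d: base spans crop x 145–257, flask 129–276. Going down.

Call:
play_rows:
  commands:
    - [0.2,0,1.5,0,0,0]
    - [0,0,1.2,0,0,0]
    - [0,0,0.8,0,0,0]
    - [0,0,0.4,0,0,0]
    - [0,0,0,0,0,0]

```text
time: 11.72
tool_pos: [0.5768, -0.1027, 0.0365]
tcp_rot: [-3.141, -0.001, 0.005]
wrist_force: [0.5, 0.4, -3.5]
width: 0.704
grip_force: 66.3
```

Call:
play_rows:
  commands:
    - [0,0,0,0,0,0]
    - [0,0,0.2,0,0,0]
    - [0,0,0.1,0,0,0]
    - [0,0,0,0,0,0]
    - [0,0,0,0,0,0]

```text
time: 12.13
tool_pos: [0.5788, -0.1032, 0.0357]
tcp_rot: [3.141, 0.001, 0.001]
wrist_force: [0.3, 0.0, -2.6]
width: 0.705
grip_force: 66.4
```

Call:
play_rows:
  commands:
    - [0,0,0.1,0,0,0]
    - [0,0,0,0,0,0]
    - [0,0,0,0,0,0]

```text
time: 12.38
tool_pos: [0.5788, -0.1032, 0.0356]
tcp_rot: [3.141, 0.001, 0.001]
wrist_force: [-3.4, -0.0, 5.4]
width: 0.702
grip_force: 67.0
```

Call:
play_rows:
  commands:
    - [0,0,0,0,0,0]
    - [0,0,0,0,0,0]
    - [0,0,0,0,0,0]
    - [0,0,0,0,0,0]
    - [0,0,0,0,0,0]
  grip: 0

```text
time: 12.8
tool_pos: [0.5785, -0.1031, 0.0342]
tcp_rot: [-3.142, -0.001, -0.0]
wrist_force: [0.2, 0.1, -1.0]
width: 0.996
grip_force: 0.0
```

Call:
play_rows:
  commands:
    - [0,0,0,0,0,0]
    - [0,0,-3,0,0,0]
    - [0,0,-4,0,0,0]
    - [0,0,-4,0,0,0]
    - [0,0,-4,0,0,0]

```text
time: 13.22
tool_pos: [0.5778, -0.1029, 0.1853]
tcp_rot: [-3.141, -0.001, 0.002]
wrist_force: [0.9, -1.0, -0.4]
width: 1.001
grip_force: 0.0
```

Call:
play_rows:
  commands:
    - [-4,0.6,0,0,0,0]
    - [-4,0.6,0,0,0,0]
    - [-4,0.6,0,0,0,0]
    - [0,0,0,0,0,0]
    - [0,0,0,0,0,0]

```text
time: 13.63
tool_pos: [0.4561, -0.121, 0.1837]
tcp_rot: [-3.141, 0.001, 0.001]
wrist_force: [0.7, 0.9, 0.5]
width: 0.998
grip_force: 0.0
```

```bash
python3 chk.py w7 fd+=.577,-.101 fc=.455,-.1205 bc=.686,-.125 bb=.46,.0265 fa+=.449,.2095
```

```text
13.6833 [ 0.4581 -0.1213  0.1845] [ 3.1414 -0.0003  0.0021]
fd+ (array([ 0.5775, -0.1023]), array([60.0351, 60.2152]))
fc (array([ 0.4561, -0.121 ]), array([48.3901, 49.1217]))
bc None
bb (array([0.4599, 0.0258]), array([57.7445, 58.1613]))
fa+ (array([0.4484, 0.2085]), array([27.0157, 27.6238]))
```

Flask d is seated about 1 mm off. Now flask c.

Call:
play_rows:
  commands:
    - [-0.2,0.1,4,0,0,0]
    - [0,0,4,0,0,0]
    - [0,0,4,0,0,0]
    - [0,0,2.4,0,0,0]
    - [0,0,1.4,0,0,0]

```text
time: 14.1
tool_pos: [0.4555, -0.1213, 0.0227]
tcp_rot: [-3.14, -0.002, 0.007]
wrist_force: [-0.5, 1.2, 0.0]
width: 0.997
grip_force: 0.0
```

Call:
play_rows:
  commands:
    - [0,0,0,0,0,0]
    - [0,0,0,0,0,0]
    - [0,0,0,0,0,0]

```text
time: 14.35
tool_pos: [0.4586, -0.1226, 0.0274]
tcp_rot: [3.141, 0.002, 0.004]
wrist_force: [-0.3, -0.8, 1.2]
width: 1.001
grip_force: 0.0
```

Call:
play_rows:
  commands:
    - [0,0,0,0,0,0]
    - [0,0,0,0,0,0]
    - [0,0,0,0,0,0]
    - [0,0,0,0,0,0]
    - [0,0,0,0,0,0]
  grip: 1

```text
time: 14.77
tool_pos: [0.4577, -0.1225, 0.028]
tcp_rot: [3.141, 0.001, 0.004]
wrist_force: [-0.9, 0.6, 4.7]
width: 0.571
grip_force: 61.4
```

Call:
play_rows:
  commands:
    - [0,0,0,0,0,0]
    - [0,0,0,0,0,0]
    - [0,0,0,0,0,0]

```text
time: 15.02
tool_pos: [0.4578, -0.1225, 0.028]
tcp_rot: [3.141, 0.001, 0.005]
wrist_force: [-0.6, 1.9, 5.6]
width: 0.573
grip_force: 61.4
```

Call:
play_rows:
  commands:
    - [0,0,-2,0,0,0]
    - [0,0,-4,0,0,0]
    - [0,0,-4.5,0,0,0]
    - [3,0.2,-0.5,0,0,0]
    - [4,0.2,0,0,0,0]

```text
time: 15.43
tool_pos: [0.5282, -0.127, 0.1389]
tcp_rot: [3.139, -0.0, 0.014]
wrist_force: [0.9, -0.9, -1.5]
width: 0.577
grip_force: 62.7
```

Call:
play_rows:
  commands:
    - [4,0,0,0,0,0]
    - [4,0,0,0,0,0]
    - [4,0,0,0,0,0]
    - [4,0,0,0,0,0]
    - [0,0,0,0,0,0]

```text
time: 15.85
tool_pos: [0.6931, -0.1259, 0.1317]
tcp_rot: [3.141, 0.003, 0.008]
wrist_force: [-0.7, 0.8, -2.0]
width: 0.571
grip_force: 62.6
```

Call:
play_rows:
  commands:
    - [0,0,2,0,0,0]
    - [0,0,2,0,0,0]
    - [0,0,1,0,0,0]
    - [0,0,0,0,0,0]
    - [0,0,0,0,0,0]

```text
time: 16.27
tool_pos: [0.6853, -0.1258, 0.0822]
tcp_rot: [-3.141, -0.001, 0.003]
wrist_force: [0.2, -0.2, -1.5]
width: 0.574
grip_force: 62.6
```

Call:
play_rows:
  commands:
    - [0,0,0,0,0,0]
    - [0,0,0,0,0,0]
    - [0,0,0,0,0,0]

```text
time: 16.52
tool_pos: [0.6874, -0.1263, 0.0849]
tcp_rot: [3.141, 0.001, 0.004]
wrist_force: [-1.5, 0.3, -2.2]
width: 0.573
grip_force: 62.6
```

```bash
python3 chk.py w8 bc=.686,-.125
python3 - <<'E'
from h import *
c,im=wload('w8.npz');cv2.imwrite('pics/g8.png',im[50:400,120:520][...,::-1])
E
```

```text
16.5667 [ 0.6873 -0.1263  0.0846] [3.141  0.0011 0.004 ]
bc (array([ 0.6903, -0.1259]), array([62.6738, 70.9251]))
```

View pics/g8.png

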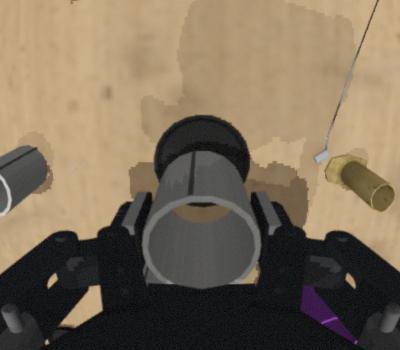

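Flask c is centred over base c: base spans crop x 155–250, flask 143–260. The brass tube is well clear at (365,180). Moving +1 mm in x and down 52 mm.

Call:
play_rows:
  commands:
    - [0.1,0,2,0,0,0]
    - [0,0,1.6,0,0,0]
    - [0,0,0.8,0,0,0]
    - [0,0,0.4,0,0,0]
    - [0,0,0,0,0,0]

```text
time: 16.98
tool_pos: [0.6867, -0.1259, 0.0341]
tcp_rot: [-3.141, -0.001, 0.003]
wrist_force: [-0.8, -0.1, -1.2]
width: 0.573
grip_force: 62.7
```

Call:
play_rows:
  commands:
    - [0,0,0,0,0,0]
    - [0,0,0.2,0,0,0]
    - [0,0,0.1,0,0,0]
    - [0,0,0,0,0,0]
    - [0,0,0,0,0,0]

```text
time: 17.4
tool_pos: [0.6883, -0.1262, 0.0331]
tcp_rot: [3.141, 0.001, 0.003]
wrist_force: [0.3, -0.9, 1.7]
width: 0.569
grip_force: 62.8
```

Call:
play_rows:
  commands:
    - [0,0,0.1,0,0,0]
    - [0,0,0,0,0,0]

```text
time: 17.57
tool_pos: [0.6884, -0.1262, 0.033]
tcp_rot: [3.141, 0.001, 0.003]
wrist_force: [-2.8, -0.2, 7.4]
width: 0.575
grip_force: 63.5
```

Call:
play_rows:
  commands:
    - [0,0,0,0,0,0]
    - [0,0,0,0,0,0]
    - [0,0,0,0,0,0]
    - [0,0,0,0,0,0]
    - [0,0,0,0,0,0]
  grip: 0

```text
time: 17.98
tool_pos: [0.6872, -0.1259, 0.0306]
tcp_rot: [-3.141, -0.001, 0.001]
wrist_force: [0.0, -0.5, 0.6]
width: 1.0
grip_force: 0.0
```

Call:
play_rows:
  commands:
    - [0,0,0,0,0,0]
    - [0,0,-3,0,0,0]
    - [0,0,-4,0,0,0]
    - [0,0,-4,0,0,0]
    - [0,0,-4,0,0,0]

```text
time: 18.4
tool_pos: [0.6868, -0.1258, 0.1817]
tcp_rot: [-3.141, -0.001, 0.003]
wrist_force: [1.1, -0.3, -0.1]
width: 1.003
grip_force: 0.0
```

Call:
play_rows:
  commands:
    - [-0.9,-3.5,0,0,0,0]
    - [0,-4,0,0,0,0]
    - [0,-4,0,0,0,0]
    - [0,-3.4,0,0,0,0]
    - [0,0,0,0,0,0]

```text
time: 18.82
tool_pos: [0.6779, 0.0294, 0.1811]
tcp_rot: [-3.138, -0.008, -0.0]
wrist_force: [-0.1, 0.1, -0.4]
width: 1.003
grip_force: 0.0
```

Call:
play_rows:
  commands:
    - [0,0,0,0,0,0]
    - [0,0,0,0,0,0]

```text
time: 18.98
tool_pos: [0.6782, 0.0229, 0.1808]
tcp_rot: [3.141, 0.003, -0.0]
wrist_force: [-0.1, -0.1, 0.5]
width: 1.003
grip_force: 0.0
```

```bash
python3 chk.py w9 fb=.6795,.0235 fc+=.6865,-.125 fd+=.577,-.101
```

```text
19.0333 [0.6783 0.0222 0.1808] [ 3.141   0.0009 -0.0004]
fb (array([0.6823, 0.0256]), array([32.4197, 36.9192]))
fc+ (array([ 0.6858, -0.1246]), array([49.2579, 49.3983]))
fd+ (array([ 0.5969, -0.1167]), array([12.1335, 31.5182]))
```

Flask c is seated. Now flask b at tool (.6795,.0226).

Call:
play_rows:
  commands:
    - [0.1,0,4,0,0,0]
    - [0,0,4,0,0,0]
    - [0,0,4,0,0,0]
    - [0,0,2.2,0,0,0]
    - [0,0,1.3,0,0,0]

```text
time: 19.45
tool_pos: [0.6759, 0.0211, 0.021]
tcp_rot: [3.141, -0.002, -0.012]
wrist_force: [-0.1, 0.0, -0.8]
width: 1.002
grip_force: 0.0
```

Call:
play_rows:
  commands:
    - [0,0,0,0,0,0]
    - [0,0,0,0,0,0]
    - [0,0,0,0,0,0]

```text
time: 19.7
tool_pos: [0.6815, 0.0223, 0.0284]
tcp_rot: [3.142, -0.0, 0.006]
wrist_force: [0.2, 0.7, 0.0]
width: 1.003
grip_force: 0.0
```

Call:
play_rows:
  commands:
    - [0,0,0,0,0,0]
    - [0,0,0,0,0,0]
    - [0,0,0,0,0,0]
    - [0,0,0,0,0,0]
    - [0,0,0,0,0,0]
  grip: 1
  force: 50

```text
time: 20.12
tool_pos: [0.6803, 0.0231, 0.0276]
tcp_rot: [3.141, 0.002, 0.003]
wrist_force: [-0.7, 0.3, 6.9]
width: 0.446
grip_force: 50.2
```

Call:
play_rows:
  commands:
    - [0,0,0,0,0,0]
    - [0,0,0,0,0,0]
    - [0,0,0,0,0,0]
    - [0,0,0,0,0,0]

```text
time: 20.45
tool_pos: [0.6802, 0.023, 0.0275]
tcp_rot: [3.141, 0.002, 0.003]
wrist_force: [-0.0, -1.6, 6.7]
width: 0.445
grip_force: 50.3
```

Call:
play_rows:
  commands:
    - [0,0,-2,0,0,0]
    - [0,0,-4,0,0,0]
    - [0,0,-4,0,0,0]
    - [-3,-0.2,0,0,0,0]
    - [-4,0,0,0,0,0]

```text
time: 20.87
tool_pos: [0.6146, 0.0252, 0.1308]
tcp_rot: [-3.141, -0.001, -0.018]
wrist_force: [-0.2, 0.1, -1.3]
width: 0.447
grip_force: 50.6
```

Call:
play_rows:
  commands:
    - [-4,0,0,0,0,0]
    - [-4,0,0,0,0,0]
    - [-4,0,0,0,0,0]
    - [-3,0,0,0,0,0]
    - [0,0,0,0,0,0]

```text
time: 21.28
tool_pos: [0.451, 0.0251, 0.1233]
tcp_rot: [-3.142, -0.002, 0.014]
wrist_force: [-0.6, -0.0, -2.1]
width: 0.444
grip_force: 50.6
```

Call:
play_rows:
  commands:
    - [0,0,2,0,0,0]
    - [0,0,2,0,0,0]
    - [0,0,1,0,0,0]
    - [0,0,0,0,0,0]
    - [0,0,0,0,0,0]

```text
time: 21.7
tool_pos: [0.4588, 0.0249, 0.0753]
tcp_rot: [-3.142, -0.001, 0.003]
wrist_force: [0.5, -0.7, -1.4]
width: 0.443
grip_force: 50.6
```

Call:
play_rows:
  commands:
    - [0,0,0,0,0,0]
    - [0,0,0,0,0,0]
    - [0,0,0,0,0,0]

```text
time: 21.95
tool_pos: [0.4604, 0.0248, 0.077]
tcp_rot: [-3.142, -0.001, -0.003]
wrist_force: [0.2, 0.7, -1.7]
width: 0.447
grip_force: 50.6
```

```bash
python3 chk.py w10 fd+=.577,-.101
python3 - <<'E'
from h import *
c,im=wload('w10.npz');cv2.imwrite('pics/g10.png',im[50:400,120:520][...,::-1])
E
```

```text
22.0 [0.4602 0.0248 0.0768] [-3.1416 -0.0012 -0.0027]
fd+ None
```

View pics/g10.png

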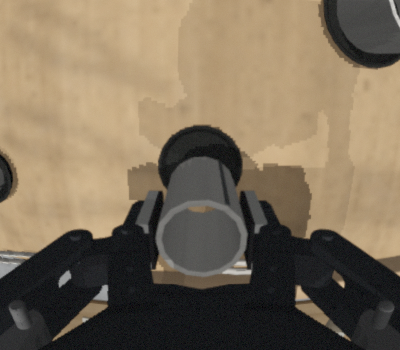

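Flask b is centred over base b: base spans crop x 159–242, flask 157–246. Going down 44 mm.

Call:
play_rows:
  commands:
    - [0,0,1.7,0,0,0]
    - [0,0,1.3,0,0,0]
    - [0,0,0.8,0,0,0]
    - [0,0,0.3,0,0,0]
    - [0,0,0,0,0,0]

```text
time: 22.42
tool_pos: [0.4587, 0.0248, 0.0344]
tcp_rot: [3.142, 0.001, -0.002]
wrist_force: [-0.0, 0.8, -0.6]
width: 0.444
grip_force: 50.6
```

Call:
play_rows:
  commands:
    - [0,0,0,0,0,0]
    - [0,0,0.2,0,0,0]
    - [0,0,0.1,0,0,0]
    - [0,0,0,0,0,0]
    - [0,0,0,0,0,0]

```text
time: 22.83
tool_pos: [0.4601, 0.0248, 0.0326]
tcp_rot: [-3.142, -0.001, -0.002]
wrist_force: [-0.2, 0.7, 0.5]
width: 0.448
grip_force: 50.7
```

Call:
play_rows:
  commands:
    - [0,0,0.1,0,0,0]
    - [0,0,0,0,0,0]

```text
time: 23.0
tool_pos: [0.4602, 0.0248, 0.0325]
tcp_rot: [3.142, 0.001, 0.002]
wrist_force: [-3.4, -0.9, 10.0]
width: 0.445
grip_force: 51.6
```

Call:
play_rows:
  commands:
    - [0,0,0,0,0,0]
    - [0,0,0,0,0,0]
    - [0,0,0,0,0,0]
    - [0,0,0,0,0,0]
    - [0,0,0,0,0,0]
  grip: 0

```text
time: 23.42
tool_pos: [0.4592, 0.0248, 0.0308]
tcp_rot: [3.142, 0.001, -0.0]
wrist_force: [-0.1, 0.8, -0.1]
width: 1.003
grip_force: 0.0
```

Call:
play_rows:
  commands:
    - [0,0,0,0,0,0]
    - [0,0,-3,0,0,0]
    - [0,0,-4,0,0,0]
    - [0,0,-4,0,0,0]
    - [0,0,-4,0,0,0]

```text
time: 23.83
tool_pos: [0.4585, 0.0248, 0.182]
tcp_rot: [-3.142, -0.001, 0.002]
wrist_force: [0.8, -0.0, 0.2]
width: 1.001
grip_force: 0.0
```

Call:
play_rows:
  commands:
    - [0,0,-4,0,0,0]
    - [0,0,-2,0,0,0]
    - [0,0,0,0,0,0]
    - [0,0,0,0,0,0]
    - [0,0,0,0,0,0]

```text
time: 24.25
tool_pos: [0.4585, 0.0248, 0.2398]
tcp_rot: [-3.142, -0.001, 0.003]
wrist_force: [0.2, -0.2, -0.0]
width: 1.0
grip_force: 0.0
```

```bash
python3 chk.py w11 fa+=.449,.2095 fb+=.46,.0265 fd+=.577,-.101
python3 - <<'E'
from h import *
c,im=wload('w11.npz');S=optics.read_camera('scene')
cv2.imwrite('pics/g11.png',np.vstack([im[:300],S[100:370]])[...,::-1])
E
```

```text
24.3 [0.458  0.0248 0.239 ] [-3.1416 -0.0012  0.0054]
fa+ (array([0.4481, 0.2091]), array([27.1662, 27.7215]))
fb+ (array([0.4603, 0.0259]), array([37.9744, 38.2427]))
fd+ (array([ 0.5773, -0.1021]), array([60.0345, 60.337 ]))
```

View pics/g11.png

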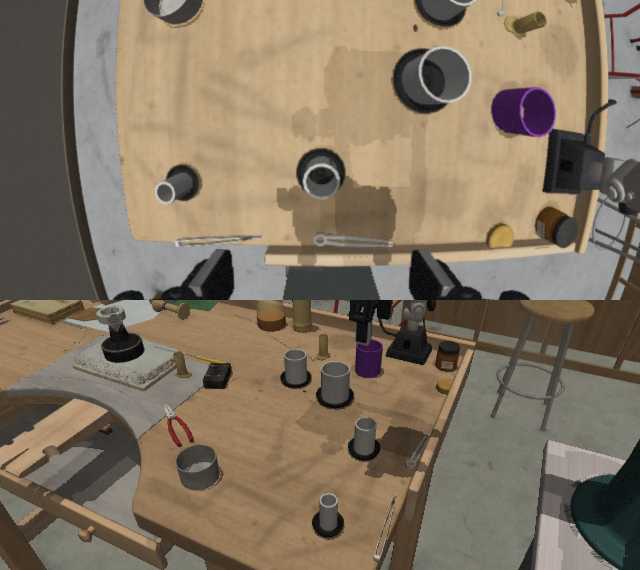

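All four flasks stand upright, each centred inside its own base's rim. The measured offsets are about 1 mm with rim fits matching. In the scene half of the picture they are at (328,515), (365,437), (335,383) and (296,367). The tin, brass tube and purple look-alike have not moved. Handing in.

```bash
python3 -c "
from workcell import order
print(order.finish_job())"
```

```text
the job is handed in; nothing more can be done
None
```

All four flasks are seated upright on their own bases, about 1 mm off centre by my wrist-camera measurements, and the brass tube and scrap tin weren't touched; the job is handed in at about 24 s, but no verdict came back.

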